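# Move the bar magnet one hole nearer the compass

## Robot

A 6-joint arm with a two-finger parallel gripper is mounted at the origin on the work surface; the furniture and walls round the work are solid. World frame = base frame: x ahead of the robot, y to its left, z up, the work surface at z = 0. Lengths are in m, angles in degrees, forces in N, time in s.
With the tool pointing down it reaches from about 0.3 to 0.75 m from the base axis. Payload 8.5 kg.
Tool frame: the origin (TCP) lies midway between the tips of the shut fingers; the grasp point (between the pads) lies 19 mm behind it (env.hold_point_z is the distance from the TCP to the grasp point, in m); z points along the fingers, y is the line along which they close (so a half turn about z gives the same grasp; the last joint's range is limited). The gripper opens to 85 mm and grips with 20 to 120 N. Pads are 22 mm wide; open, the fingers measure 114 mm over their backs; the gripper's body (76 mm by 85 mm) begins 54 mm behind the grasp point. The pads swing forward as they close: fully open they stand 13 mm farther back than shut.
Start: joints at [-76.392, 21.807, 74.336, -0, 83.858, -12.336], TCP at [0.241, -0.495, 0.231] pointing down, gripper open.
Joint ranges: [-178.18, 178.18], [-50.72, 133.34], [12.68, 142.11], [-81.47, 261.47], [9.98, 163.14], [-165.26, 165.26]. Speed limits (degrees/s): [136.94, 136.94, 180, 180, 180, 180].

## Interface

Orientations are given as a 3x3 rotation matrix whose columns are the frame's x, y, z axes.
In Python, from rig import observe, get_image, camera_info, env gives the robot as it stands.
- The arm moves only by the tool drive_tool, never from a script. Its arguments are lists of equal length, an entry for each row: "offset": the shift along the tool's x, y, z in units of 40 mm (1.0 is 40 mm), a list of three; "turn": the turn, a rotation vector about the tool's x, y, z in units of 6 degrees (1.0 is 6 degrees), a list of three; "hand": the opening, from 0 (shut) to 1 (fully open). A call has exactly 10 rows; each row shifts and turns the commanded pose from where the row before left it, along the tool's axes as they then stand; what a row does not reach is not made up. A row lasts 1/8 s, in which the tool goes at most 62.5 mm and 10.7 degrees, less where a joint would pass 70% of its speed; a pose out of reach is approached as far as the arm can. A call is refused whole if a number of a shift passes 1 or a number of a turn 1, either way. A call with a gripper value outside its range is refused whole. The fingers move at their own pace and stop on an object; "newtons" is the grip in N (left out, the last holds). Time passes only in rows, so rows that do not move let the fingers close, or fill a call up. It gives the time, the measured TCP pose, the force, the opening and the grip force at its end, in the units of the state.
- observe(): the state, without advancing time (a new reading comes with each control period).
- get_image(name): name is "scene" or "top" or "wrist"; returns the picture (420x560x3 uint8, blue, green, red); there is no depth.
- camera_info(name): a dict with "fx", "fy", "cx", "cy" (pixels), "world_to_cam" (4x4, takes a point from world to camera coordinates). Camera axes: x right, y down, z forward; pixel columns grow to the right and rows downward; lengths in m; the calibration is good to about 2 mm. A picture is of the moment at which its call begins: read the wrist's pose just before it. camera_info takes no time and is no camera call; for the wrist camera it gives the pose at the moment of the call.
- env.close_job(): hands the job in; it is judged then, once.
The state is a dict: "time_s": time; "q": joint angles; "qvel": joint speeds; "joint_efforts": joint torques, N m; "position": TCP position; "tool_rot": TCP orientation; "ft_force": force on the tool from outside, world axes, zero at the start; "wrist_torque": the same for the moment, N m; "grip_width": finger opening in m; "gripper_force": force on a finger pad.
Only numpy, scipy, OpenCV 4.12 (cv2) and the standard library are available. Lean on these libraries where they do the work, as an engineer would, in place of code of your own. Each camera call takes 0.05 s, during which the arm holds its last target. There are 200 camera calls.

## Task

Log the next reading on the bench counter: swing its lever all the way to its stop and let it spring back. Then pull up the knob of the spring plunger on the magnet bench, slide the magnet carriage along to the next hole on the compass side, let the pin drop in, and press the knob fully down. Finish while still gripping the knob and holding it pressed fully down; leave the loose things lying around where they are.

Things in the scene. Friction and masses are not known exactly. Their poses are not given: they have to be found in the camera images.
- bench: Fixed magnet bench: aluminium square tube, 30 mm wide, 320 mm long, level along the bench's y axis, top 60 mm above the table, on two steel feet; a 70 mm square plywood table at each end (y = +190 and -190 mm), top 50 mm above the table. Origin: on the table top under the middle of the tube; x across the tube (at yaw 0 away from the robot), z up.
- bench_mid (a point): Middle of the tube's top face, at the mouth of the middle hole; axes as the bench's. Five holes of 13 mm in the tube's top, 45 mm apart, at y = -90, -45, 0, 45, 90 mm. The carriage's pin starts in the middle hole.
- carriage (a joint): Carriage position (m) along the bench's y axis: 0 with its pin at the middle hole, +0.045 or -0.045 at the neighbours (range -0.1 to 0.1). A steel sleeve 46 x 60 x 43 mm round the tube, top 67 mm above the table, with a 100 mm bar magnet on a tray on its -x side. With the pin out it slides with about 1 N of friction; a pin in a hole leaves 1.5 mm of play either way.
- plunger (a joint): Height (m) of the spring plunger: 0 = pressed fully down, about 0.004 = where its spring holds it in a hole when let go, 0.022 = fully up. The round-ended 10 mm pin is clear of the hole above 0.013 and rests on the tube at 0.013 between holes. Pressing it from rest fully down takes about 2.5 N, pulling it up to 0.014 6 N, up to 0.022 10.5 N.
- knob (a point): Centre of the plunger's black upright round knob on top of the carriage: 27 mm in diameter (31 mm at its rim, near the top), 26 mm high, bottom 12 mm below this point, top 14 mm above it. This point is 99 mm above the table with the plunger at 0. Below is a brass barrel, 22 mm in diameter, top 85 mm above the table. The knob moves up and down with the plunger, sideways with the carriage.
- compass: Round yellow plotting compass with a white dial, 44 mm across and 11 mm high, lying fixed on one of the bench's two end tables (either end); origin at the centre of its underside. The next hole is the one towards it.
- coil: Open copper wire ring, 55 mm across and 8 mm high, fixed on the other end table; origin at the centre of its underside.
- lever (a joint): Angle in rad of the counter's sprung lever about the vertical pivot: 0 at rest, grows counter-clockwise seen from above, 1.1 at its stop. The spring returns it to 0 when let go; pushing the peg takes 0.6 N at rest, 2.3 N at the stop.
- lever_peg (a point): Centre of the upright black round peg at the end of the counter's lever: 12 mm in diameter, 34 mm tall, bottom 50 mm and top 84 mm above the table; this point is 69.5 mm above the table and 60 mm from the pivot axis. The lever arm is a 12 mm wide steel strip, its top 50 mm above the table.
- lever_pivot (a point): Pivot of the lever on top of the counter, 45.5 mm above the table: a fixed grey box 78 x 60 mm and 42 mm high on a dark base plate of 110 x 80 mm, with four white windows on top. The pivot is the middle of the base plate. The pivot's boss rises to 51 mm above the table.
- screwdriver: Bystander: loose screwdriver, 194 mm long, 24 mm high, lying on the table beside the bench; origin at its middle on the table.
- eraser: Bystander: loose eraser 21 x 50 x 12 mm on the table; origin at its middle on the table.
- film_pot: Bystander: loose black round pot, 34 mm across and 50 mm high, standing on the table; origin under its middle.
- battery_holder: Bystander: loose battery holder 33 x 62 x 17 mm on the table; origin under its middle.
Mind the look-alikes: they are no part of the job. What is shaped like the part that bears lever but red is not meant.

How it is judged (in metres and radians):
On the way, in this order (a step that is already met when the one before it is completed fails the run):
1. the counter's lever is swung to its stop, the magnet still in its first hole (value of joint lever above 1.02 rad and value of joint carriage between -0.005 and 0.005 m), for 0.05 s.
2. the lever is let go and has sprung back to rest (value of joint lever below 0.1 rad and contact force between the fingers and lever below 0.2 N), for 0.1 s.
3. the plunger is pulled clear of the first hole (value of joint plunger above 0.0125 m and value of joint carriage between -0.008 and 0.008 m and contact force between the fingers and plunger above 0.5 N), for 0.05 s.
At the end, for the whole second after the job is handed in: The carriage is within 3 mm of the next hole on the compass side, the plunger is held within 1.8 mm of fully down (its spring would lift it to 4 mm if let go) by the fingers, which still touch the knob with more than 1 N, and the counter's lever is back within 0.1 rad of rest (((y of compass in the frame of bench above 0 m and value of joint carriage between 0.042 and 0.048 m) or (y of compass in the frame of bench below 0 m and value of joint carriage between -0.048 and -0.042 m)) and value of joint plunger below 0.0018 m and contact force between the fingers and plunger above 1 N and value of joint lever below 0.1 rad); the arm keeps its last pose, push and grip.
It fails at once if a loose bystander is moved by more than 20 mm (distance of any of screwdriver, eraser, film_pot, battery_holder from where it was at the start of the episode above 0.02 m).
It also fails if it takes over 45 s, if anything falls off the work surface, if the arm or the gripper's body presses on something with over 40 N, if the wrist force passes 120 N, or if a joint passes its speed limit or range.

## Working session

There is one attempt and no reset: what is moved stays moved. The work goes in short steps, Python scripts to look and compute and a tool call to move; the robot and the scene stay as the last step left them, time stands still between calls to the robot, and variables do not carry over. Pictures are saved under pics/ and viewed, at most 10 in all, crops included, and the job is handed in when it is done.

Besides the shell and the picture viewer there is one more tool, called after "Request:" by a JSON object that holds its "name" and its "arguments". drive_tool: Moves the arm, as the interface text tells. Its arguments: {"type":"object","properties":{"offset":{"type":"array"},"turn":{"type":"array"},"hand":{"type":"array"},"newtons":{"type":"number"}},"required":["offset","turn","hand"]}

```bash
mkdir -p pics; ls; python3 - <<'E'
from rig import observe,get_image,camera_info,env
import cv2,numpy as np,pickle
s=observe();print(s['time_s'],s['position'],np.round(s['tool_rot'],3).tolist(),s['grip_width'],env.hold_point_z)
d={}
for n in('scene','top'):
    d[n]=(get_image(n),camera_info(n));cv2.imwrite(f'pics/{n}0.png',d[n][0])
    print(n,d[n][1])
pickle.dump(d,open('d0.pkl','wb'))
E
```

```text
pics
0.0 [ 0.24055031 -0.4942866   0.23071685] [[0.899, 0.437, -0.0], [0.437, -0.899, 0.001], [0.0, -0.001, -1.0]] 0.08521058706541992 0.0187
scene {'fx': 485.2009061011786, 'fy': 485.2009061011786, 'cx': 285.3048835711645, 'cy': 206.82021410261999, 'world_to_cam': array([[-0.82611904, -0.56327781, -0.01566655,  0.39168766],
       [-0.39379652,  0.5969929 , -0.69894476,  0.26733366],
       [ 0.40305289, -0.57124215, -0.71500404,  1.01678614],
       [ 0.        ,  0.        ,  0.        ,  1.        ]])}
top {'fx': 519.2053447633278, 'fy': 519.2053447633278, 'cx': 277.5298931969081, 'cy': 207.64017245099538, 'world_to_cam': array([[ 0.01041364, -0.99986882, -0.01240537, -0.0075425 ],
       [-0.99116241, -0.00868066, -0.13236964,  0.48822559],
       [ 0.13224459,  0.01367419, -0.99112279,  1.22272205],
       [ 0.        ,  0.        ,  0.        ,  1.        ]])}
```

View pics/top0.png

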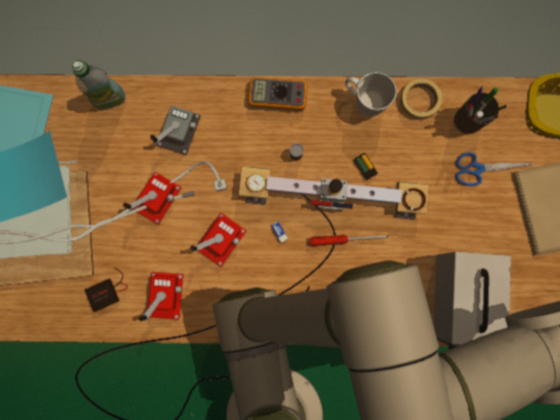

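View pics/scene0.png

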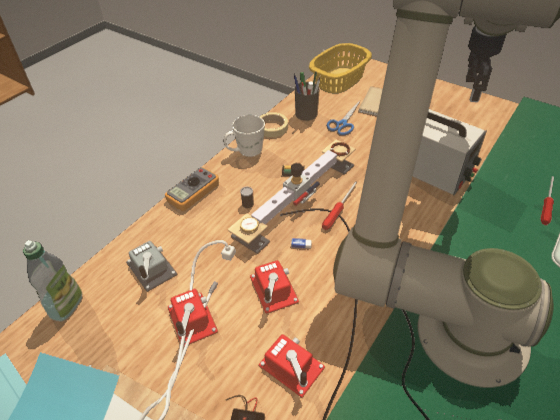

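The top view shows the compass at (256,183), on the +y end, and the knob at about (335,187). Counter candidates are the grey one at (178,130) and red ones at (155,198), (219,238) and (164,296). Red is excluded, so I choose grey. I'll check it in a close crop together with the knob.

```bash
python3 - <<'E'
import cv2,pickle,numpy as np
d=pickle.load(open('d0.pkl','rb'))
t=d['top'][0];s=d['scene'][0]
f=lambda im,u,v,w,h,k:cv2.resize(im[v:v+h,u:u+w],None,fx=k,fy=k,interpolation=cv2.INTER_CUBIC)
a=f(t,140,95,70,70,4);b=f(t,300,160,70,70,4);c=f(s,115,225,70,70,4);e=f(s,265,145,70,70,4)
cv2.imwrite('pics/crop1.png',np.vstack([np.hstack([a,b]),np.hstack([c,e])]))
E
```

```text
(no output)
```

View pics/crop1.png

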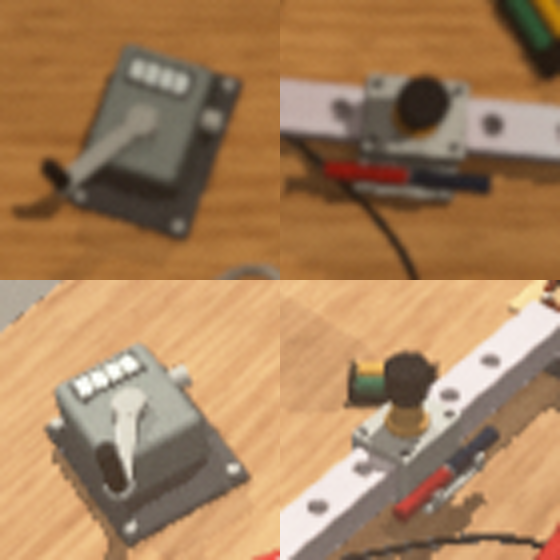

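The crop shows the grey counter with its pivot at top px (175.5,125) and the black peg at (154,138.5). The knob is at (335.5,185.5). In the scene view the peg is at (144,272), the pivot at (147,255.5) and the knob at (297.5,169.5).

```bash
cat > h.py <<'E'
import numpy as np,cv2
def ray(ci,px):
    W=ci['world_to_cam'];R=W[:3,:3];c=-R.T@W[:3,3]
    d=R.T@np.array([(px[0]-ci['cx'])/ci['fx'],(px[1]-ci['cy'])/ci['fy'],1]);return c,d
def plane(ci,px,z):
    c,d=ray(ci,px);return c+d*(z-c[2])/d[2]
def tri(a,pa,b,pb):
    P=[np.diag([1,1,1.])@np.array([[k['fx'],0,k['cx']],[0,k['fy'],k['cy']],[0,0,1]])@k['world_to_cam'][:3] for k in(a,b)]
    X=cv2.triangulatePoints(P[0],P[1],np.array(pa,float).reshape(2,1),np.array(pb,float).reshape(2,1))[:,0];return X[:3]/X[3]
E
python3 - <<'E'
import pickle,numpy as np,cv2
from h import *
np.set_printoptions(precision=4,suppress=True)
d=pickle.load(open('d0.pkl','rb'));T=d['top'][1];S=d['scene'][1]
for n,a,b,z in(('peg',(154.3,138.5),(143.8,272),.0695),('pivot',(175.5,125),(147,255.5),.051),('knob',(335.5,186.5),(297.5,169.5),.104)):
    print(n,tri(T,a,S,b),plane(T,a,z),plane(S,b,z))
for n,px,z in(('compass',(256,183),.061),('coil',(413,199),.058),('pot',(296,152),.05),('batt',(365,166),.017)):print(n,plane(T,px,z))
E
```

```text
peg [0.6486 0.2945 0.0643] [0.6478 0.2935 0.0695] [0.644  0.2963 0.0695]
pivot [0.6887 0.2492 0.0465] [0.687  0.2479 0.051 ] [0.6858 0.2514 0.051 ]
knob [ 0.5281 -0.1361  0.1044] [ 0.5287 -0.136   0.104 ] [ 0.5279 -0.1367  0.104 ]
compass [0.5431 0.0486 0.061 ]
coil [ 0.5083 -0.3234  0.058 ]
pot [ 0.622  -0.0463  0.05  ]
batt [ 0.5959 -0.2175  0.017 ]
```

Request:
{"name": "drive_tool", "arguments": {"offset": [[0.98, -0.74, 0], [0.98, -0.74, 0], [0.98, -0.74, 0], [0.98, -0.74, 0], [0.98, -0.74, 0], [0.98, -0.74, 0], [0.98, -0.74, 0], [0.98, -0.74, 0], [0.98, -0.74, 0], [0.98, -0.74, 0]], "turn": [[0, 0, 0], [0, 0, 0], [0, 0, 0], [0, 0, 0], [0, 0, 0], [0, 0, 0], [0, 0, 0], [0, 0, 0], [0, 0, 0], [0, 0, 0]], "hand": [0.5, 0.5, 0.5, 0.5, 0.5, 0.5, 0.5, 0.5, 0.5, 0.5], "newtons": 40}}

```text
time_s: 1.35
position: [0.464, -0.0553, 0.2312]
tool_rot: [[0.899, 0.437, -0.0], [0.437, -0.899, 0.0], [-0.0, -0.0, -1.0]]
ft_force: [0.4, -1.0, 0.5]
grip_width: 0.0427
gripper_force: 0.0
```

Request:
{"name": "drive_tool", "arguments": {"offset": [[0.98, -0.74, 0], [0.98, -0.74, 0], [0.98, -0.74, 0], [0.98, -0.74, 0], [0.98, -0.74, 0], [0.98, -0.74, 0], [0, 0, 0], [0, 0, 0], [0, 0, 0], [0, 0, 0]], "turn": [[0, 0, 0], [0, 0, 0], [0, 0, 0], [0, 0, 0], [0, 0, 1], [0, 0, 1], [0, 0, 1], [0, 0, 1], [0, 0, 1], [0, 0, 1]], "hand": [0.5, 0.5, 0.5, 0.5, 0.5, 0.5, 0.5, 0.5, 0.5, 0.5]}}

```text
time_s: 2.6
position: [0.6017, 0.2032, 0.2308]
tool_rot: [[0.984, -0.178, -0.001], [-0.178, -0.984, -0.0], [-0.001, 0.0, -1.0]]
ft_force: [0.8, 0.4, -0.7]
grip_width: 0.0425
gripper_force: 0.0
```

```bash
python3 - <<'E'
from rig import *
import cv2,pickle,numpy as np
ci=camera_info('wrist');im=get_image('wrist');pickle.dump((im,ci),open('w1.pkl','wb'));cv2.imwrite('pics/w1.png',im)
for p in ((.647,.2945,.0695),(.687,.2495,.051)):
    c=ci['world_to_cam']@np.array([*p,1]);print(ci['fx']*c[0]/c[2]+ci['cx'],ci['fy']*c[1]/c[2]+ci['cy'])
E
```

```text
176.4650342510048 159.27056823644207
217.12361165086912 105.5060172608952
```

View pics/w1.png

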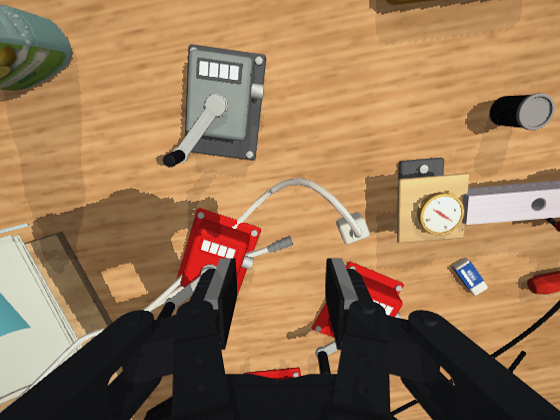

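The wrist view shows the grey counter's peg at (176,159) and its pivot at (215,104), both matching the prediction. I'll go straddle the peg.

Request:
{"name": "drive_tool", "arguments": {"offset": [[0, 0, 0], [0.11, -0.84, 0], [0.11, -0.84, 0], [0.11, -0.84, 0], [0, 0, 0.9], [0, 0, 0.9], [0, 0, 0.9], [0, 0, 0.9], [0, 0, 0.75], [0, 0, 0]], "turn": [[0, 0, 1], [0, 0, 0], [0, 0, 0], [0, 0, 0], [0, 0, 0], [0, 0, 0], [0, 0, 0], [0, 0, 0], [0, 0, 0], [0, 0, 0]], "hand": [0.5, 0.5, 0.5, 0.5, 0.5, 0.5, 0.5, 0.5, 0.5, 0.5]}}

```text
time_s: 3.9
position: [0.6412, 0.296, 0.0547]
tool_rot: [[0.961, -0.275, -0.005], [-0.275, -0.961, -0.001], [-0.005, 0.003, -1.0]]
ft_force: [0.1, 0.2, 0.0]
grip_width: 0.0426
gripper_force: 0.0
```

Request:
{"name": "drive_tool", "arguments": {"offset": [[0, 0.3, 0], [0, 0.3, 0], [0, 0.3, 0], [0, 0.3, 0], [0, 0.3, 0], [0, 0.2, 0], [0, 0.15, 0], [0, 0.05, 0], [0, 0, 0], [0, 0, 0]], "turn": [[0, 0, 0], [0, 0, 0], [0, 0, 0], [0, 0, 0], [0, 0, 0], [0, 0, 0], [0, 0, 0], [0, 0, 0], [0, 0, 0], [0, 0, 0]], "hand": [0.5, 0.5, 0.5, 0.5, 0.5, 0.5, 0.5, 0.5, 0.5, 0.5]}}

```text
time_s: 5.15
position: [0.6215, 0.2236, 0.0574]
tool_rot: [[0.961, -0.276, 0.0], [-0.276, -0.961, 0.0], [0.0, -0.0, -1.0]]
ft_force: [3.9, 3.2, 0.6]
grip_width: 0.0426
gripper_force: 1.7
```

```bash
python3 - <<'E'
from rig import *
import cv2,numpy as np
a=get_image('wrist');b=get_image('scene')[220:310,90:210];t=get_image('top')[90:180,120:240]
r=lambda i:cv2.resize(i,(400,300),interpolation=cv2.INTER_CUBIC)
cv2.imwrite('pics/w2.png',np.vstack([np.hstack([r(b),r(t)]),cv2.resize(a[90:390],(800,300))]))
E
```

```text
(no output)
```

View pics/w2.png

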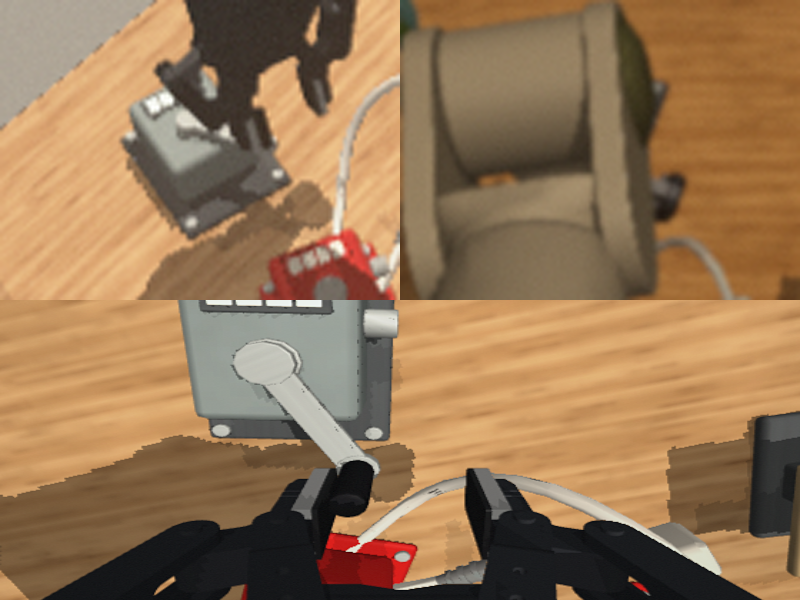

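The wrist view shows the lever swung most of the way, with the peg on the left pad. I'll push slightly further to be sure it reaches the stop, watching the force.

Request:
{"name": "drive_tool", "arguments": {"offset": [[0.05, 0.05, 0], [0.05, 0.05, 0], [0, 0, 0], [0, 0, 0], [0, 0, 0], [0, 0, 0], [0, 0, 0], [0, 0, 0], [0, 0, 0], [0, 0, 0]], "turn": [[0, 0, 0], [0, 0, 0], [0, 0, 0], [0, 0, 0], [0, 0, 0], [0, 0, 0], [0, 0, 0], [0, 0, 0], [0, 0, 0], [0, 0, 0]], "hand": [0.5, 0.5, 0.5, 0.5, 0.5, 0.5, 0.5, 0.5, 0.5, 0.5]}}

```text
time_s: 6.55
position: [0.6227, 0.2205, 0.0571]
tool_rot: [[0.961, -0.275, -0.003], [-0.275, -0.961, 0.003], [-0.004, -0.002, -1.0]]
ft_force: [-3.8, 11.4, 2.3]
grip_width: 0.0428
gripper_force: 5.5
```

```bash
python3 - <<'E'
from rig import *
import numpy as np
for _ in range(3):
    get_image('wrist');s=observe();print(s['position'],s['ft_force'],s['gripper_force'],s['grip_width'])
E
```

```text
[0.62265651 0.22046304 0.0570611 ] [-2.28659218 11.95945358  2.17467129] 5.510544776916504 0.042306690778367365
[0.62265731 0.22045621 0.05709739] [-2.54284269 11.70795093  3.02428351] 5.510522872209549 0.042855736414649674
[0.62264547 0.22046424 0.05706433] [-1.9514007  12.28868305  1.69764271] 5.510224252939224 0.04290759930137763
```

The 12 N reading is well above the spring's 2.3 N, so the lever is at its stop. Now I'll let it follow back, pause, then lift.

Request:
{"name": "drive_tool", "arguments": {"offset": [[0, -0.28, 0], [0, -0.28, 0], [0, -0.28, 0], [0, -0.28, 0], [0, -0.28, 0], [0, -0.28, 0], [0, -0.26, 0], [0, 0, 0], [0, 0, 0], [0, 0, 0]], "turn": [[0, 0, 0], [0, 0, 0], [0, 0, 0], [0, 0, 0], [0, 0, 0], [0, 0, 0], [0, 0, 0], [0, 0, 0], [0, 0, 0], [0, 0, 0]], "hand": [0.5, 0.5, 0.5, 0.5, 0.5, 0.5, 0.5, 0.5, 0.5, 0.5]}}

```text
time_s: 7.95
position: [0.6456, 0.2925, 0.0574]
tool_rot: [[0.961, -0.277, -0.0], [-0.277, -0.961, -0.0], [-0.0, 0.0, -1.0]]
ft_force: [-0.5, 0.3, -0.3]
grip_width: 0.0428
gripper_force: 0.0
```

Request:
{"name": "drive_tool", "arguments": {"offset": [[0, 0, -0.8], [0, 0, -0.8], [0, 0, -0.8], [0, 0, -0.8], [0, 0, 0], [0, 0, 0], [0, 0, 0], [0, 0, 0], [0, 0, 0], [0, 0, 0]], "turn": [[0, 0, 0], [0, 0, 0], [0, 0, 0], [0, 0, 0], [0, 0, -1], [0, 0, -1], [0, 0, 0], [0, 0, 0], [0, 0, 0], [0, 0, 0]], "hand": [0.5, 0.5, 0.5, 0.5, 0.5, 0.5, 0.5, 0.5, 0.5, 0.5]}}

```text
time_s: 9.2
position: [0.6456, 0.2929, 0.1853]
tool_rot: [[0.997, -0.071, -0.0], [-0.071, -0.997, -0.0], [-0.0, 0.0, -1.0]]
ft_force: [-0.3, 0.5, 0.7]
grip_width: 0.0424
gripper_force: 0.0
```

```bash
python3 - <<'E'
from rig import *
import cv2,numpy as np
ci=camera_info('wrist');im=get_image('wrist');cv2.imwrite('pics/w3.png',im)
for p in ((.647,.2945,.0695),(.687,.2495,.051)):
    c=ci['world_to_cam']@np.array([*p,1]);print(ci['fx']*c[0]/c[2]+ci['cx'],ci['fy']*c[1]/c[2]+ci['cy'])
E
```

```text
280.47318043267416 201.28827555998936
330.7889920037944 145.36757657821647
```

View pics/w3.png

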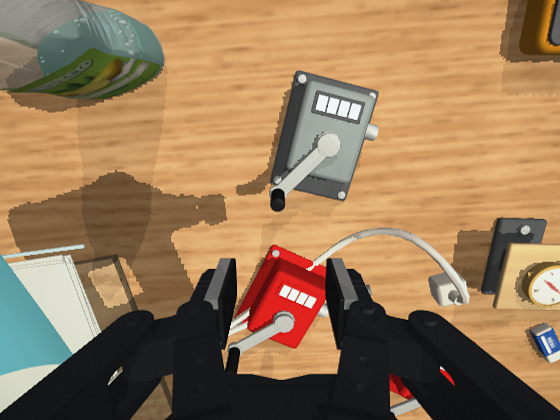

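The wrist view shows the lever back at rest, with the peg at (279,200) as predicted. Next is the knob, stopping short to look at it from close by.

Request:
{"name": "drive_tool", "arguments": {"offset": [[-0.4, 0.98, 0], [-0.4, 0.98, 0], [-0.4, 0.98, 0], [-0.4, 0.98, 0], [-0.4, 0.98, 0], [-0.4, 0.98, 0], [-0.4, 0.98, 0], [-0.4, 0.98, 0], [-0.4, 0.98, 0], [-0.4, 0.98, 0]], "turn": [[0, 0, 0.2], [0, 0, 0], [0, 0, 0], [0, 0, 0], [0, 0, 0], [0, 0, 0], [0, 0, 0], [0, 0, 0], [0, 0, 0], [0, 0, 0]], "hand": [0.8, 0.8, 0.8, 0.8, 0.8, 0.8, 0.8, 0.8, 0.8, 0.8]}}

```text
time_s: 10.5
position: [0.4505, -0.0843, 0.1856]
tool_rot: [[0.996, -0.092, 0.001], [-0.092, -0.996, -0.0], [0.001, 0.0, -1.0]]
ft_force: [0.5, -0.4, -0.1]
grip_width: 0.0685
gripper_force: 0.0
```

```bash
python3 - <<'E'
from rig import *
import cv2,numpy as np,pickle
get_image('wrist');get_image('wrist')
s=observe();print(s['position'],s['tool_rot'])
ci=camera_info('wrist');im=get_image('wrist');cv2.imwrite('pics/w4.png',im);pickle.dump((im,ci),open('w4.pkl','wb'))
for p in ((.528,-.136,.103),(.528,-.136,.117)):
    c=ci['world_to_cam']@np.array([*p,1]);print(ci['fx']*c[0]/c[2]+ci['cx'],ci['fy']*c[1]/c[2]+ci['cy'])
E
```

```text
[ 0.4500459  -0.08563735  0.18558842] [[ 9.95418261e-01 -9.56163254e-02  6.25235723e-05]
 [-9.56162476e-02 -9.95417963e-01 -7.82993585e-04]
 [ 1.37104056e-04  7.73427844e-04 -9.99999692e-01]]
348.4372806741438 95.72896751655458
352.96264205789356 95.20012213218429
```

View pics/w4.png

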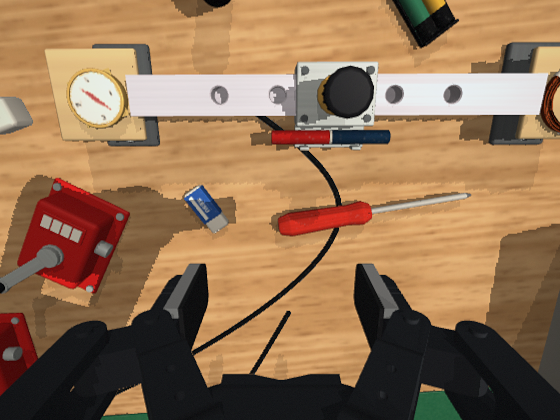

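The knob shows at (348.5,92), the compass at (97,97), and the tube lies level in the image, so the tool is aligned with the bench.

```bash
python3 - <<'E'
import pickle,numpy as np,cv2
from h import *
from rig import observe
im,ci=pickle.load(open('w4.pkl','rb'))
m=(im[50:135,310:385].max(2)<60).astype(np.uint8);c=max(cv2.findContours(m,0,2)[0],key=cv2.contourArea)
(u,v),r=cv2.minEnclosingCircle(c);u+=310;v+=50;print(u,v,r)
s=observe();R=s['tool_rot'];k=plane(ci,(u,v),.113);print(k,R.T@(k-s['position'])/.04, ci['fx'])
a,b=[plane(ci,p,.06) for p in((220,94.5),(453,94))];print((a+b)/2,a-b,np.linalg.norm(a-b))
E
```

```text
347.0 90.0 27.586328506469727
[ 0.53140977 -0.1332649   0.113     ] [2.12301998 1.02660955 1.81595905] 329.1420656552487
[ 0.53009055 -0.1353232   0.06      ] [0.01708247 0.17905951 0.        ] 0.1798725055555593
```

Request:
{"name": "drive_tool", "arguments": {"offset": [[0.7, 0.35, 0], [0.7, 0.35, 0], [0.71, 0.34, 0], [0, 0, 0], [0, 0, 0.8], [0, 0, 0.8], [0, 0, 0.6], [0, 0, 0.36], [0, 0, 0], [0, 0, 0]], "turn": [[0, 0, 0], [0, 0, 0], [0, 0, 0], [0, 0, 0], [0, 0, 0], [0, 0, 0], [0, 0, 0], [0, 0, 0], [0, 0, 0], [0, 0, 0]], "hand": [0.8, 0.8, 0.8, 0.8, 0.8, 0.8, 0.8, 0.8, 0.8, 0.8]}}

```text
time_s: 11.9
position: [0.5318, -0.1323, 0.0839]
tool_rot: [[0.996, -0.091, 0.002], [-0.091, -0.996, -0.001], [0.002, 0.001, -1.0]]
ft_force: [-0.6, 0.3, 0.1]
grip_width: 0.0683
gripper_force: 0.0
```

```bash
python3 - <<'E'
from rig import *
import cv2
s=observe();print(s['position'],s['ft_force'])
im=get_image('wrist');cv2.imwrite('pics/w5.png',im)
E
```

```text
[ 0.5318233  -0.13228033  0.08387875] [-0.6386042   0.34463546  0.0563103 ]
```

View pics/w5.png

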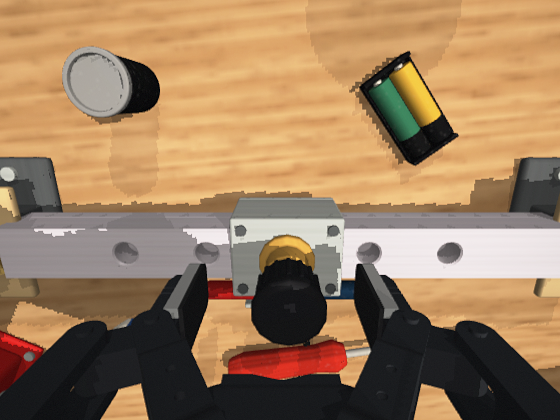

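The knob at (288,300) sits between the pads, about 2.5 mm to the right. I'll centre on it and grip.

Request:
{"name": "drive_tool", "arguments": {"offset": [[-0.02, 0.06, 0.05], [0, 0, 0], [0, 0, 0], [0, 0, 0], [0, 0, 0], [0, 0, 0], [0, 0, 0], [0, 0, 0], [0, 0, 0], [0, 0, 0]], "turn": [[0, 0, 0], [0, 0, 0], [0, 0, 0], [0, 0, 0], [0, 0, 0], [0, 0, 0], [0, 0, 0], [0, 0, 0], [0, 0, 0], [0, 0, 0]], "hand": [0.8, 0.6, 0.5, 0.42, 0.38, 0.34, 0.3, 0.2, 0.1, 0], "newtons": 60}}

```text
time_s: 13.2
position: [0.5304, -0.1346, 0.0809]
tool_rot: [[0.996, -0.092, -0.0], [-0.092, -0.996, 0.0], [-0.0, -0.0, -1.0]]
ft_force: [0.6, -0.3, -0.4]
grip_width: 0.0281
gripper_force: 58.9
```

Request:
{"name": "drive_tool", "arguments": {"offset": [[0, 0, 0], [0, 0, 0], [0, 0, -0.06], [0, 0, -0.06], [0, 0, -0.06], [0, 0, -0.06], [0, 0, -0.06], [0, 0, -0.05], [0, 0, 0], [0, 0, 0]], "turn": [[0, 0, 0], [0, 0, 0], [0, 0, 0], [0, 0, 0], [0, 0, 0], [0, 0, 0], [0, 0, 0], [0, 0, 0], [0, 0, 0], [0, 0, 0]], "hand": [0, 0, 0, 0, 0, 0, 0, 0, 0, 0]}}

```text
time_s: 14.45
position: [0.5303, -0.1346, 0.0947]
tool_rot: [[0.996, -0.092, -0.0], [-0.092, -0.996, 0.0], [-0.0, -0.0, -1.0]]
ft_force: [1.8, -1.0, -8.1]
grip_width: 0.0281
gripper_force: 59.5
```

The 8 N pull and 13.8 mm rise put the plunger at about 0.018, clear of the hole. I'll slide it 45 mm toward the compass.

Request:
{"name": "drive_tool", "arguments": {"offset": [[0, -0.15, 0], [0, -0.2, 0], [0, -0.2, 0], [0, -0.2, 0], [0, -0.2, 0], [0, -0.12, 0], [0, -0.055, 0], [0, 0, 0], [0, 0, 0], [0, 0, 0]], "turn": [[0, 0, 0], [0, 0, 0], [0, 0, 0], [0, 0, 0], [0, 0, 0], [0, 0, 0], [0, 0, 0], [0, 0, 0], [0, 0, 0], [0, 0, 0]], "hand": [0, 0, 0, 0, 0, 0, 0, 0, 0, 0]}}

```text
time_s: 15.7
position: [0.5345, -0.0899, 0.0949]
tool_rot: [[0.996, -0.092, -0.0], [-0.092, -0.996, 0.0], [-0.0, -0.0, -1.0]]
ft_force: [1.3, 1.1, -8.0]
grip_width: 0.0285
gripper_force: 59.6
```

Request:
{"name": "drive_tool", "arguments": {"offset": [[0, 0, 0.06], [0, 0, 0.06], [0, 0, 0.06], [0, 0, 0.06], [0, 0, 0], [0, 0, 0], [0, 0, 0], [0, 0, 0], [0, 0, 0], [0, 0, 0]], "turn": [[0, 0, 0], [0, 0, 0], [0, 0, 0], [0, 0, 0], [0, 0, 0], [0, 0, 0], [0, 0, 0], [0, 0, 0], [0, 0, 0], [0, 0, 0]], "hand": [0, 0, 0, 0, 0, 0, 0, 0, 0, 0]}}

```text
time_s: 16.95
position: [0.5345, -0.0898, 0.0854]
tool_rot: [[0.996, -0.092, 0.0], [-0.092, -0.996, -0.0], [0.0, 0.0, -1.0]]
ft_force: [-1.0, -0.1, -3.1]
grip_width: 0.0282
gripper_force: 60.0
```

The plunger is near 0.0085 with the spring still pulling down, so the pin is in the hole. Now I'll press it down.

Request:
{"name": "drive_tool", "arguments": {"offset": [[0, 0, 0.05], [0, 0, 0.05], [0, 0, 0.05], [0, 0, 0.05], [0, 0, 0.02], [0, 0, 0.01], [0, 0, 0], [0, 0, 0], [0, 0, 0], [0, 0, 0]], "turn": [[0, 0, 0], [0, 0, 0], [0, 0, 0], [0, 0, 0], [0, 0, 0], [0, 0, 0], [0, 0, 0], [0, 0, 0], [0, 0, 0], [0, 0, 0]], "hand": [0, 0, 0, 0, 0, 0, 0, 0, 0, 0]}}

```text
time_s: 18.2
position: [0.5348, -0.0899, 0.0772]
tool_rot: [[0.996, -0.091, 0.001], [-0.091, -0.996, -0.001], [0.001, 0.001, -1.0]]
ft_force: [-4.2, 1.9, 10.3]
grip_width: 0.0285
gripper_force: 60.7
```

The force is 10 N at z = 0.077, which is past the spring's 2.5 N, so the plunger is at its bottom stop. The carriage moved 45 mm and the lever was seen at rest. I'll hand it in.

```bash
python3 - <<'E'
from rig import *
s=observe();print(s['position'],s['ft_force'],s['grip_width']);print(env.close_job())
E
```

```text
[ 0.534772   -0.08990698  0.07718877] [-4.20989251  1.94224343 10.34461298] 0.02851011058630597
the job is handed in; nothing more can be done
None
```

I handed the job in at 18.2 s: the counter's lever went to its stop and sprang back, and the magnet carriage is one hole nearer the compass with the knob gripped and pressed fully down. The hand-in returned no verdict, so this rests on the force and position readings and the lever seen back at rest.

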